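# Roll a flatted boiler barrel home in a vee-block

## Robot

A 6-joint arm with a two-finger parallel gripper is mounted at the origin on the work surface. World frame = base frame: x ahead of the robot, y to its left, z up, the work surface at z = 0. Lengths are in mm, angles in rad, forces in N, time in s.
With the tool pointing down it reaches from about 300 to 775 mm from the base axis. Payload 14.6 kg.
Tool frame: the origin (TCP) lies at the centre of the arm's flange, where the gripper is bolted on; the fingertips stand 173 mm ahead of it and the grasp point (between the pads) lies 155 mm ahead of it; z points along the fingers, y is the line along which they close (so a half turn about z gives the same grasp; the last joint's range is limited). The gripper opens to 85 mm and grips with 20 to 120 N. Pads are 22 mm wide; open, the fingers measure 114 mm over their backs; the gripper's body (76 mm by 85 mm) begins 54 mm behind the grasp point. The pads swing forward as they close: fully open they stand 13 mm farther back than shut.
Start: joints at [-1.254, 0.3, 1.521, -0, 1.321, -0.067], TCP at [205.938, -509.981, 404.681] pointing down, gripper open.
Joint ranges: [-3.03, 3.03], [-0.79, 2.21], [0.23, 2.52], [-1.04, 4.18], [0, 3.07], [-2.55, 2.55]. Speed limits (rad/s): [2.22, 2.22, 2.57, 3.14, 3.14, 3.14].

## Interface

Orientations are given as a unit quaternion [w, x, y, z].
In Python, from rig import bot, eyes gives the robot as it stands. Calls block until the motion is done:
- bot.move_to(position, orientation): joint-space move of the TCP to a pose.
- bot.servo_line(position, attitude=None, speed=150, until_force=None): straight line of the TCP; attitude=None keeps the orientation; speed is the mean speed in mm/s. With until_force (N) it stops when the force on the tool has changed by that much, and returns True; else False.
- bot.move_joints(angles): joint-space move.
- bot.move_gripper(opening, grip_force=None): finger opening in mm; grip_force is the grip in N (None keeps the last); returns when the fingers have stopped.
- bot.dwell(seconds).
- bot.ik(position, orientation): joint angles nearest the present ones, or None.
- eyes.read_camera(name): name is "side" or "top"; returns a dict with "image" (384x512x3 uint8, blue, green, red), "depth" (384x512 float32, mm along the optical axis (not along the pixel's ray), 0 where there is no reading), "fovy" (degrees; the focal length in pixels is half the picture's height over the tangent of half this angle, whatever the lens; pixels are square), "cx", "cy" (the principal point, pixels), "eye" and "attitude" of the camera in the world. Camera axes: x right, y down, z forward; pixel columns grow to the right and rows downward; lengths in mm; the calibration is good to about 2 mm. A picture is of the moment at which its call begins.
A pose or a line that the arm cannot do raises bot.MotionError and nothing moves.
- bot.finish_job(): hands the job in; it is judged then, once.
Trained networks look in the newest picture that a camera, given by its name, has taken for a name from the list of things; names that differ only in an ending like _2 or _b are one class to them, and where a whole thing is asked for, a point or a joint stands for the part that bears it (a point fixed in the world has none). Each returns a list of dicts, best first, with "p" (0 to 1); they miss things now and then, are a little off and sometimes report something else, mostly with a low value. They report only what shows in the picture. A call takes as long as a camera call.
- eyes.look_for(camera, target): "pixel" ([row, column] in pixels, amid what is visible of it).
- eyes.trace(camera, target): "pixels" (384x512 bool, what is visible of it) and "pixel" ([row, column] in pixels, amid what is visible of it).
Readings, each from a call of its own:
- bot.read_clock(): time.
- bot.read_joint_positions(): joint angles.
- bot.read_qvel(): joint speeds.
- bot.read_effort(): joint torques, N m.
- bot.read_ee_pos(): TCP position.
- bot.read_tool_rot(): TCP orientation.
- bot.read_ft_force(): force on the tool from outside, world axes, zero at the start.
- bot.read_moment(): the same for the moment, N m.
- bot.read_grip_width(): finger opening in mm.
- bot.read_grip_force(): force on a finger pad.
Only numpy, scipy, OpenCV 4.12 (cv2) and the standard library are available. Lean on these libraries where they do the work, as an engineer would, in place of code of your own. Each camera call takes 0.05 s, during which the arm holds its last target. There are 200 camera calls.

## Task

The model engine's boiler barrel lies in the vee-block with the flat along its side turned away from the groove. Without lifting it out, roll it round in the groove, either way, until you feel its flat drop snugly against one of the sloping faces, and slide it along the groove until its end is right up against the stop plate. Leave it lying there at rest, and do not knock over or shift the paint bottle, the paint jar and the screwdriver.

Things in the scene. Friction and masses are not known exactly. Their poses are not given: they have to be found in the camera images.
- rest: Grey vee-block screwed to the bench. Origin: centre of its underside; x runs along the groove towards the stop plate, z up. Base plate 206 x 116 x 12 mm. The groove is open at its -x end and 186 mm long (x = -93 to 93 mm); its two sides rise to 56 mm above the bench, 38 mm either side of the middle, and reach 47 mm out at most.
- vee (a point): Where the two groove faces would meet, 18 mm above the bench, over the vee-block's origin. The faces slope up from here at 45 degrees towards +y and -y and are lined with slippery white plastic (friction about 0.12, against about 0.6 elsewhere).
- rest_stop (a point): Middle of the stop face: a steel plate, 8 mm thick and 60 mm wide, closes the groove's +x end and rises to 84 mm above the bench. This point lies on its inner face, at x = 93, y = 0, z = 56 mm in the vee-block's frame.
- boiler: Aluminium boiler barrel with two brass bands, about 0.5 kg: a bar 60 mm in diameter, 100 mm long, with one flat along its whole length. Origin: mid-length, on the round's axis. x along the barrel and the groove; z points away from the flat, so z tilted 45 degrees from upright to either side means home. It starts with the flat 110 to 180 degrees from down, 25 to 55 mm short of the stop.
- boiler_flat (a point): Centre of the flat: 37 mm wide, 23.5 mm from the axis. With only the round touching, the axis is 60 mm above the bench, the top 90. A fingertip pressing the top with about 6 N and dragging it to +y or -y rolls it in place, that way. Within 83 degrees of down the flat meets the face on its side; at 45 degrees it lies on it and stays: axis 4.6 mm lower and 4.6 mm to that side.
- boiler_end (a point): Centre of the barrel's end face that looks towards the stop plate, 50 mm along the barrel's x from its origin. The barrel slides along the groove under a push of 1 to 2 N on its other end.
- paint_bottle: Bystander: small white paint bottle with a black cap, 26 mm in diameter, 70 mm high, standing loose. Origin at the centre of its underside.
- paint_jar: Bystander: paint jar of 52 mm diameter, 62 mm high, standing loose. Origin at the centre of its underside.
- screwdriver: Bystander: screwdriver about 160 mm long, lying loose on the bench along its x. Origin about its middle, underside.

How it is judged:
By the outcome, as a careful person would: the job done as asked, in the order asked, and still so for the second after the job is handed in, with the robot touching nothing.
It also fails if it takes over 61 s, if anything falls off the work surface, if the arm or the gripper's body presses on something with over 40 N, if the wrist force passes 120 N, or if a joint passes its speed limit or range.

## Working session

There is one attempt and no reset: what is moved stays moved. The work goes in short steps, each a Python script; the robot and the scene stay as the last script left them, time stands still between calls to the robot, and variables do not carry over. Pictures are saved under pics/ and viewed, at most 10 in all, crops included, and the job is handed in when it is done.

```bash
mkdir -p pics; ls
cat > h.py <<'E'
import numpy as np, cv2
from scipy.spatial.transform import Rotation as R
from rig import bot, eyes
def cloud(c):
    f=192/np.tan(np.radians(c["fovy"])/2); d=c["depth"].astype(float)
    v,u=np.mgrid[0:384,0:512]
    P=np.stack([(u-c["cx"])*d/f,(v-c["cy"])*d/f,d],-1)
    a=np.asarray(c["attitude"],float)
    M=a if a.shape==(3,3) else R.from_quat(a,scalar_first=True).as_matrix()
    W=P@M.T+np.asarray(c["eye"]); W[d<=0]=np.nan
    return W
E
python3 - <<'E'
from h import *
print(bot.read_clock(),bot.read_tool_rot())
ims=[]
for n in("top","side"):
    c=eyes.read_camera(n);W=cloud(c);ims.append(c["image"])
    print(n,c["eye"],c["attitude"],c["fovy"])
    np.save(f"{n}.npy",W)
    for t in("rest","boiler","boiler_flat","boiler_end","rest_stop","paint_bottle","paint_jar","screwdriver"):
        r=eyes.trace(n,t)
        for q in r[:2]:
            m=q["pixels"];w=W[m]; print(t,round(q["p"],2),np.round(q["pixel"]),m.sum(),np.round(np.nanmedian(w,0)),np.round(np.nanpercentile(w,2,axis=0)),np.round(np.nanpercentile(w,98,axis=0)))
            np.save(f"m_{n}_{t}.npy",m) if q is r[0] else 0
cv2.imwrite("pics/a.png",ims[0]);cv2.imwrite("pics/b.png",ims[1])
E
```

```text
pics
rig.py
0.0 [-5.79266075e-04  9.81644735e-01  1.90717790e-01 -5.12956436e-05]
top [553.04357297  46.29689646 865.06581447] [ 0.0543942  -0.70269862  0.70797764 -0.04498423] 53.501276438393155
rest 0.69 [238. 220.] 3539 [569. 145.  43.] [461.  98.   9.] [659. 212.  83.]
boiler 0.65 [246. 204.] 1411 [552. 152.  82.] [506. 127.  65.] [601. 184.  91.]
boiler_flat 0.77 [244. 210.] 1409 [554. 153.  82.] [506. 127.  67.] [601. 184.  91.]
boiler_end 0.75 [248. 205.] 1390 [552. 152.  82.] [506. 127.  65.] [601. 184.  91.]
rest_stop 0.56 [237. 221.] 3604 [569. 145.  43.] [459.  97.   8.] [659. 212.  84.]
paint_bottle 0.65 [245. 204.] 1391 [552. 152.  82.] [506. 127.  65.] [601. 183.  91.]
paint_bottle 0.51 [227. 144.] 174 [591. 293.  45.] [579. 286.   7.] [603. 308.  71.]
screwdriver 0.86 [200. 282.] 504 [655. -14.  22.] [619. -50.   1.] [725.  56.  27.]
side [169.50264361 806.69271205 783.06881528] [ 0.11546056 -0.26312954  0.86024756 -0.42119573] 43.02556497420683
rest 0.67 [262. 256.] 3468 [541. 197.  29.] [458. 118.   2.] [656. 217.  79.]
boiler_flat 0.89 [240. 264.] 1371 [543. 171.  74.] [502. 140.  42.] [600. 189.  89.]
rest_stop 0.87 [259. 253.] 3543 [544. 197.  29.] [458. 117.   2.] [660. 217.  79.]
paint_bottle 0.56 [283. 205.] 280 [585. 307.  37.] [578. 295.   5.] [597. 313.  68.]
paint_jar 0.7 [203. 291.] 576 [577.  -5.  40.] [558. -38.   2.] [604.   6.  62.]
screwdriver 0.57 [199. 263.] 318 [647. -11.  18.] [620. -41.  -1.] [686.  19.  25.]
```

Run:
```python
import cv2,numpy as np
a=cv2.imread("pics/a.png")[140:320,100:340];b=cv2.imread("pics/b.png")[150:330,150:390]
cv2.imwrite("pics/c.png",np.vstack([cv2.resize(x,(400,300),interpolation=2) for x in(a,b)]))
W=np.load("top.npy")
# stop plate top z 84 ; groove rims z~56
m=np.load("m_top_rest_stop.npy")|np.load("m_top_boiler.npy")
mm=cv2.dilate(m.astype(np.uint8),np.ones((9,9)))>0
w=W[mm];w=w[~np.isnan(w).any(1)]
base=w[(w[:,2]>6)&(w[:,2]<18)]
for nm,q in(("base",base),("rim",w[(w[:,2]>52)&(w[:,2]<59)]),("boiler",W[np.load("m_top_boiler.npy")])):
    q=q[~np.isnan(q).any(1)]
    print(nm,len(q),cv2.minAreaRect(q[:,:2].astype(np.float32)))
wb=W[np.load("m_top_boiler.npy")]
wb=wb[~np.isnan(wb).any(1)]
t=w[w[:,2]>76];print("stopcandidates",np.round(t[t[:,0]>620]),len(wb))
```

```text
base 958 ((559.7188110351562, 155.82601928710938), (116.15830993652344, 205.2900390625), 87.09745788574219)
rim 760 ((560.3025512695312, 154.81082153320312), (91.54925537109375, 186.0311279296875), 86.80335998535156)
boiler 1405 ((555.5089111328125, 155.3777313232422), (59.160465240478516, 103.20262145996094), 86.91956329345703)
stopcandidates [[662. 180.  83.]
 [661. 178.  84.]
 [661. 176.  84.]
 [661. 174.  85.]
 [662. 172.  82.]
 [661. 170.  85.]
 [661. 168.  85.]
 [662. 166.  82.]
 [661. 164.  84.]
 [661. 162.  84.]
 [661. 160.  84.]
 [661. 158.  83.]
 [659. 180.  84.]
 [659. 178.  86.]
 [660. 177.  81.]
 [659. 174.  84.]
 [659. 172.  84.]
 [659. 170.  86.]
 [659. 168.  84.]
 [659. 166.  85.]
 [659. 164.  83.]
 [659. 162.  83.]
 [659. 159.  87.]
 [659. 157.  86.]
 [659. 155.  83.]
 [659. 153.  83.]
 [659. 151.  84.]
 [659. 149.  85.]
 [659. 147.  83.]
 [659. 145.  83.]
 [659. 143.  85.]
 [659. 141.  85.]
 [658. 138.  88.]
 [659. 137.  84.]
 [659. 135.  84.]
 [659. 132.  85.]
 [659. 130.  85.]
 [659. 128.  84.]
 [659. 126.  84.]
 [659. 124.  84.]
 [659. 122.  85.]
 [657. 180.  82.
[... 693 characters left out ...]
160.  83.]
 [655. 157.  83.]
 [655. 153.  85.]
 [655. 151.  84.]
 [655. 149.  84.]
 [655. 147.  84.]
 [655. 145.  85.]
 [655. 143.  83.]
 [655. 141.  84.]
 [655. 139.  84.]
 [655. 137.  83.]
 [655. 134.  84.]
 [655. 132.  84.]
 [655. 130.  83.]
 [655. 128.  84.]
 [655. 126.  83.]
 [655. 124.  85.]
 [654. 122.  87.]
 [654. 164.  78.]
 [654. 162.  78.]
 [653. 160.  80.]
 [653. 158.  80.]
 [653. 156.  81.]
 [653. 154.  81.]
 [653. 152.  79.]
 [653. 149.  81.]
 [653. 147.  82.]
 [653. 145.  84.]
 [653. 143.  80.]
 [653. 141.  82.]
 [653. 139.  84.]
 [653. 137.  84.]
 [653. 135.  84.]
 [653. 133.  82.]
 [653. 130.  83.]
 [653. 128.  84.]
 [653. 126.  84.]
 [653. 124.  84.]
 [652. 122.  85.]] 1405
```

View pics/c.png

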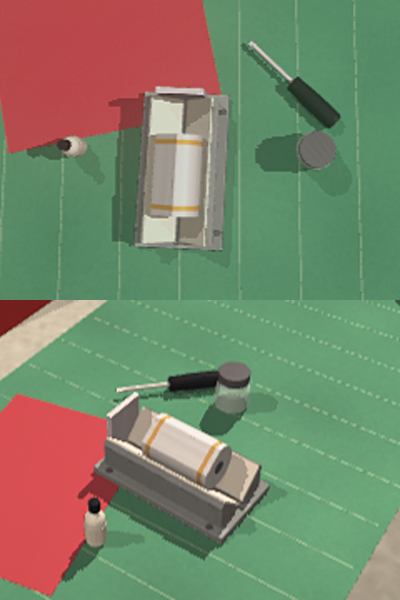

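The views show the barrel mid-groove, with the stop plate at the far (+x) end. The bottle stands on the +y side, and the jar and screwdriver on the -y side. Next I fit the cross-section to find the flat.

```bash
cat >> h.py <<'E'
YAW=np.radians(-3.05); O=np.array([560.,155.3,0])
RZ=R.from_euler("z",YAW)
def toL(w): return RZ.inv().apply(w-O)
def toW(l): return RZ.apply(np.asarray(l,float))+O
def profile(names=("top","side"),show=True):
    for n in names:
        W=cloud(eyes.read_camera(n)); p=W.reshape(-1,3); p=p[~np.isnan(p).any(1)]; l=toL(p)
        s=l[(abs(l[:,1])<37)&(abs(l[:,0])<91)&(l[:,2]>62)&(l[:,2]<100)]
        print(n,"x",np.round(np.percentile(s[:,0],[0,1,50,99,100]),1))
        s=s[abs(s[:,0]-np.median(s[:,0]))<45]
        r=np.hypot(s[:,1],s[:,2]-60); a=np.degrees(np.arctan2(s[:,1],s[:,2]-60))
        for k in range(-90,91,10):
            m=abs(a-k)<5
            if m.sum()>5: print((k,round(np.median(r[m]),1)),end=" ")
        q=l[(abs(l[:,1])<50)&(abs(l[:,0])<91)&(l[:,2]>54)&(l[:,2]<58)]
        print("\n rim y",np.round(np.percentile(q[:,1],[1,99]),1) if len(q) else None)
E
python3 -c "
from h import *
profile()"
```

```text
top x [-56.4 -55.   -7.   42.9  43.6]
(-80, np.float64(29.2)) (-70, np.float64(29.4)) (-60, np.float64(29.3)) (-50, np.float64(29.5)) (-40, np.float64(29.4)) (-30, np.float64(29.5)) (-20, np.float64(30.1)) (-10, np.float64(29.8)) (0, np.float64(29.2)) (10, np.float64(26.6)) (20, np.float64(24.8)) (30, np.float64(24.3)) (40, np.float64(24.2)) (50, np.float64(24.6)) (60, np.float64(26.2)) (70, np.float64(28.7)) (80, np.float64(29.9)) 
 rim y [-42.1  43. ]
side x [-58.2 -57.6 -12.4  42.6  91. ]
(-80, np.float64(22.7)) (-50, np.float64(26.8)) (-40, np.float64(28.0)) (-30, np.float64(28.1)) (-20, np.float64(28.0)) (-10, np.float64(28.1)) (0, np.float64(27.7)) (10, np.float64(25.7)) (20, np.float64(23.3)) (30, np.float64(23.0)) (40, np.float64(22.9)) (50, np.float64(23.6)) (60, np.float64(25.2)) (70, np.float64(27.7)) (80, np.float64(30.2)) (90, np.float64(30.6)) 
 rim y [-36.9  44. ]
```

```bash
cat >> h.py <<'E'
Q=np.array([0,np.cos(YAW/2),np.sin(YAW/2),0])
def lF(): return RZ.inv().apply(bot.read_ft_force())
def stroke(x,y0,y1,n=6,z0=275,F=6.5):
    """press the top at y0, drag to y1 with the press held near F, lift"""
    bot.servo_line(toW([x,y0,z0]),speed=150)
    f0=lF()
    hit=bot.servo_line(toW([x,y0,255]),speed=25,until_force=F-1)
    z=toL(np.array(bot.read_ee_pos()))[2]; log=[(hit,round(z,1),np.round(lF()-f0,1))]
    if not hit: print("no contact",log); bot.servo_line(toW([x,y0,z0])); return
    for y in np.linspace(y0,y1,n+1)[1:]:
        f=lF()-f0; z-=np.clip((F-f[2])*0.06,-.5,.5)
        bot.servo_line(toW([x,y,z]),speed=30)
        log.append((round(y),round(z,1),np.round(f,1).tolist()))
    f=lF()-f0; p=toL(np.array(bot.read_ee_pos()))
    bot.servo_line(p*0+toW([x,y1,z0]),speed=150)
    print(log,np.round(f,1),np.round(p,1),"t",bot.read_clock())
E
python3 - <<'E'
from h import *
print(bot.read_clock())
bot.move_gripper(0)
bot.move_to(toW([-6.5,-9,290]),Q)
print(bot.read_clock())
stroke(-6.5,-9,9)
profile(("side",))
c=eyes.read_camera("side");cv2.imwrite("pics/d.png",cv2.resize(c["image"][120:330,150:400],None,fx=2.5,fy=2.5))
E
```

```text
1.0
4.425
[(True, np.float64(263.2), array([-1.7, -0.6,  5.8])), (-6, np.float64(263.2), [-1.7, -0.6, 5.8]), (-3, np.float64(263.1), [-0.2, -0.9, 5.8]), (0, np.float64(263.0), [-0.4, -1.0, 4.9]), (3, np.float64(263.0), [-0.4, -1.8, 6.4]), (6, np.float64(262.9), [-0.1, -0.4, 4.7]), (9, np.float64(263.0), [-0.5, -2.0, 7.4])] [-0.4 -0.2  6.3] [ -6.2   9.  263.5] t 6.9667
side x [-58.7 -57.5 -16.5  42.4  90.9]
(-80, np.float64(24.3)) (-70, np.float64(20.0)) (-60, np.float64(16.7)) (-40, np.float64(24.5)) (-30, np.float64(28.3)) (-20, np.float64(28.2)) (-10, np.float64(28.2)) (0, np.float64(28.2)) (10, np.float64(28.6)) (20, np.float64(29.1)) (30, np.float64(28.8)) (40, np.float64(27.3)) (50, np.float64(25.3)) (60, np.float64(24.5)) (70, np.float64(23.8)) (80, np.float64(24.1)) 
 rim y [-36.7  45. ]
```

View pics/d.png

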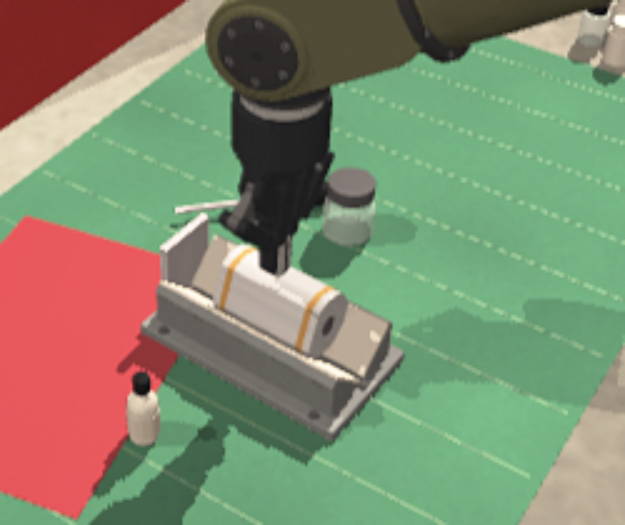

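The flat has turned about 35° and now faces +y, at about 108° from down. The bystanders haven't moved. I'll continue with the same stroke.

```bash
sed -i 's/z-=np.clip((F-f\[2\])\*0.06,-.5,.5)/z-=np.clip((F-f[2])*(0.06 if f[2]>3 else .2),-.6,1.2)/; s/toW(\[x,y0,255\])/toW([x,y0,252])/' h.py
python3 - <<'E'
from h import *
stroke(-6.5,-9,9)
profile(("side",))
stroke(-6.5,-8,12,n=10)
profile(("side","top"))
c=eyes.read_camera("side");cv2.imwrite("pics/e.png",cv2.resize(c["image"][120:330,150:400],None,fx=2.5,fy=2.5))
E
```

```text
[(True, np.float64(263.3), array([-2.7, -1.2,  7.2])), (-6, np.float64(263.4), [-2.7, -1.2, 7.2]), (-3, np.float64(263.3), [-0.4, -0.8, 5.6]), (0, np.float64(263.3), [-0.8, -0.2, 5.4]), (3, np.float64(263.3), [-1.0, -0.8, 6.5]), (6, np.float64(263.2), [-0.4, -1.9, 6.2]), (9, np.float64(263.2), [-0.8, -2.4, 6.4])] [-1.4 -0.7  5.1] [ -6.3   9.  263.5] t 9.65
side x [-58.4 -57.  -16.2  43.9  90.8]
(-70, np.float64(19.2)) (-40, np.float64(24.4)) (-30, np.float64(28.1)) (-20, np.float64(28.1)) (-10, np.float64(28.2)) (0, np.float64(27.7)) (10, np.float64(28.7)) (20, np.float64(28.8)) (30, np.float64(28.9)) (40, np.float64(29.1)) (50, np.float64(29.6)) (60, np.float64(29.9)) (70, np.float64(29.1)) (80, np.float64(26.6)) 
 rim y [-35.5  45.5]
[(True, np.float64(263.0), array([-1.4, -2.4,  5.5])), (-6, np.float64(263.0), [-1.4, -2.4, 5.5]), (-4, np.float64(262.8), [1.0, -1.6, 4.2]), (-2, np.float64(262.8), [1.6, -1.5, 5.2]), (0, np.float64(262.0), [1.8, -0.4, 2.7]), (2, np.float64(262.0), [1.3, -0.7, 6.8]), (4, np.float64(261.9), [1.9, 0.4, 4.6]), (6, np.float64(261.1), [1.7, 0.7, 2.4]), (8, np.float64(261.0), [0.8, 1.0, 4.9]), (10, np.float64(259.8), [0.8, -1.8, 0.3]), (12, np.float64(258.6), [0.3, -1.9, -1.5])] [ 0.5 -3.7  4.7] [ -6.3  11.9 259.1] t 13.2917
side x [-58.2 -56.8 -14.4  43.7  91. ]
(-50, np.float64(21.7)) (-40, np.float64(21.8)) (-30, np.float64(21.7)) (-20, np.float64(22.1)) (-10, np.float64(22.7)) (0, np.float64(23.3)) (10, np.float64(24.3)) (20, np.float64(24.7)) (30, np.float64(26.2)) (40, np.float64(27.6)) (50, np.float64(28.8)) (60, np.float64(30.5)) (70, np.float64(32.2)) (80, np.float64(33.5)) (90, np.float64(34.0)) 
 rim y [-38.3  44.9]
top x [-55.3 -55.   25.9  44.   44.3]
(-80, np.float64(23.8)) (-70, np.float64(23.3)) (-60, np.float64(23.3)) (-50, np.float64(23.1)) (-40, np.float64(23.1)) (-30, np.float64(23.3)) 
 rim y [-43.7  43.1]
```

View pics/e.png

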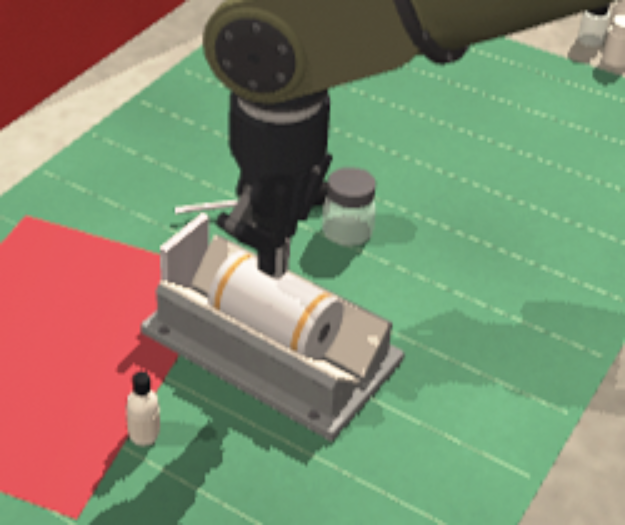

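The cross-section now matches the home shift: axis about 4.6 mm towards +y and 4.6 mm lower. The flat has seated. Now the slide.

Run:
```python
from h import *
bot.servo_line(toW([-6.5,8,290]),speed=150)
bot.servo_line(toW([-84,4.6,290]),speed=150)
print("down",bot.servo_line(toW([-84,4.6,222]),speed=80,until_force=8))
f0=lF()
h=bot.servo_line(toW([-10,4.6,222]),speed=25,until_force=6)
p=toL(np.array(bot.read_ee_pos())); print(h,np.round(p,1),np.round(lF()-f0,1),bot.read_clock())
profile(("side",))
```

```text
down False
True [-18.6   4.6 221.5] [ 0.2  0.4 -0.4] 17.6417
side x [-33.1 -31.2  40.1  90.4  91. ]
(-30, np.float64(21.7)) (-20, np.float64(22.2)) (-10, np.float64(23.0)) (0, np.float64(23.3)) (10, np.float64(24.3)) (20, np.float64(25.8)) (30, np.float64(26.7)) (40, np.float64(28.1)) (50, np.float64(29.4)) (60, np.float64(30.6)) (70, np.float64(32.2)) (80, np.float64(33.5)) (90, np.float64(34.4)) 
 rim y [-38.3  45.6]
```

Run:
```python
from h import *
f0=lF()
h=bot.servo_line(toW([-10,4.6,222]),speed=6,until_force=5)
p=toL(np.array(bot.read_ee_pos())); print(h,np.round(p,1),np.round(lF()-f0,1),bot.read_clock())
bot.dwell(.3);print(np.round(lF()-f0,1))
bot.servo_line(toL(p)*0+toW([p[0]-12,4.6,222]),speed=30)
bot.servo_line(toW([p[0]-50,4.6,300]),speed=150)
bot.move_to([350,-200,400],Q)
bot.dwell(.5)
profile(("top","side"))
c=[eyes.read_camera(n)["image"] for n in("top","side")]
cv2.imwrite("pics/f.png",np.vstack([cv2.resize(x,(400,300),interpolation=2) for x in(c[0][140:320,100:340],c[1][150:330,150:390])]))
print(bot.read_clock())
```

```text
True [-18.3   4.7 220.9] [-0.5 -0.2 -0.6] 18.1417
[-1.2 -0.3  0.8]
top x [-6.8 -5.8 41.3 90.2 90.9]
(-80, np.float64(23.8)) (-70, np.float64(23.5)) (-60, np.float64(23.1)) (-50, np.float64(22.8)) (-40, np.float64(23.0)) (-30, np.float64(23.2)) (-20, np.float64(24.0)) (-10, np.float64(24.4)) (0, np.float64(25.2)) (10, np.float64(26.1)) (20, np.float64(27.0)) (30, np.float64(28.1)) (40, np.float64(29.2)) (50, np.float64(30.4)) (60, np.float64(31.5)) (70, np.float64(32.9)) (80, np.float64(33.8)) 
 rim y [-42.7  42.9]
side x [-9.4 -8.3 35.1 89.4 90.9]
(-40, np.float64(21.6)) (-30, np.float64(21.8)) (-20, np.float64(21.7)) (-10, np.float64(22.7)) (0, np.float64(23.4)) (10, np.float64(24.2)) (20, np.float64(25.6)) (30, np.float64(26.3)) (40, np.float64(27.7)) (50, np.float64(29.4)) (60, np.float64(30.6)) (70, np.float64(31.8)) (80, np.float64(33.8)) (90, np.float64(34.8)) 
 rim y [-38.2  44.2]
21.9083
```

View pics/f.png

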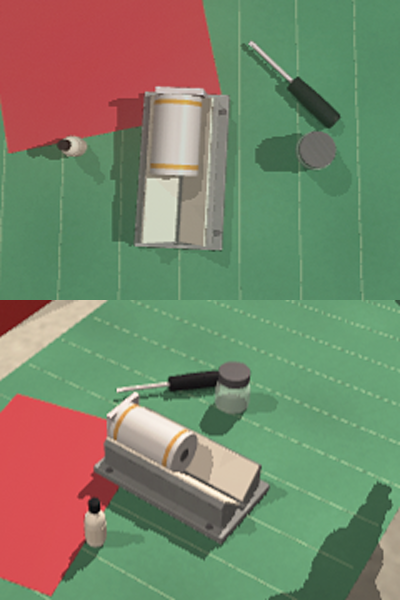

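The barrel is at the stop with its flat seated, but the contact force at the last stop was unclear. There's time to confirm with a sustained push.

Run:
```python
from h import *
bot.move_to(toW([-70,4.6,300]),Q)
bot.servo_line(toW([-45,4.6,222]),speed=120)
bot.servo_line(toW([-22,4.6,222]),speed=40)
bot.dwell(.3); f0=np.mean([lF() for _ in range(5)],0)
for x in np.arange(-20,-12,.5):
    bot.servo_line(toW([x,4.6,222]),speed=10); bot.dwell(.15)
    f=np.mean([lF() for _ in range(5)],0)-f0
    print(round(x,1),np.round(toL(np.array(bot.read_ee_pos()))[0],1),np.round(f,1))
    if abs(f[0])>5: break
bot.dwell(.3); print(np.round(lF()-f0,1))
bot.servo_line(toW([x-3,4.6,222]),speed=8)
bot.servo_line(toW([x-25,4.6,222]),speed=60)
bot.servo_line(toW([x-40,4.6,300]),speed=150)
bot.move_to([350,-200,400],Q); bot.dwell(.5)
profile(("top",))
print(bot.read_clock())
```

```text
-20.0 -20.0 [ 0.2 -0.6  0.1]
-19.5 -19.5 [ 0.3 -0.3  0.9]
-19.0 -19.0 [0.7 0.2 0.5]
-18.5 -18.7 [-4.9 -1.   3.6]
-18.0 -18.5 [-9.6  0.4  7.4]
[-9.6 -0.5  6.6]
top x [-6.8 -5.9 41.3 90.2 91. ]
(-80, np.float64(23.7)) (-70, np.float64(23.4)) (-60, np.float64(23.4)) (-50, np.float64(22.9)) (-40, np.float64(23.3)) (-30, np.float64(23.2)) (-20, np.float64(23.7)) (-10, np.float64(24.7)) (0, np.float64(25.1)) (10, np.float64(26.0)) (20, np.float64(26.9)) (30, np.float64(28.2)) (40, np.float64(29.0)) (50, np.float64(30.3)) (60, np.float64(31.7)) (70, np.float64(32.7)) (80, np.float64(33.9)) 
 rim y [-41.9  43.3]
31.4333
```

A sustained 9.6 N push met solid resistance, so the barrel is hard against the stop with its flat still seated.

```bash
python3 -c "
from h import *
print(bot.finish_job())"
```

```text
the job is handed in; nothing more can be done
None
```

Handed in at about 31 s: the barrel's flat rests on the +y face and its end is against the stop plate (it held under a 9.6 N push), with the bottle, jar and screwdriver showing no movement in the last pictures.

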